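Shut and lock the vitamin organizer against the stop bar

TASK

First shut all three lids of the vitamin organizer fully. Then slide it back over the ledge until its back lies flush against the aluminium stop bar and, with the bar bracing it, push the red lock on its front fully in. Never work the lock before the organizer is against the bar, and leave the tumbler, mug, teaspoon and pedal bin where they stand.

Things in the scene. Friction and masses are not known exactly. Their poses are not given: they have to be found in the camera images.
- organizer: loose white plastic vitamin organizer, 52 mm deep (x) by 160 mm long (y) by 30 mm high (34 mm over the shut lids), about 0.27 kg, slides easily on the ledge. Origin: centre of its underside. x points from its front (the red lock, towards the robot) to its back (the hinges, towards the stop bar), y along its length to the left, z up. Front face at x = -26 mm (a grey plate 40 mm wide around the lock stands out to -29 mm), back face at x = +26 mm
- lid_left (a joint): angle of the yellow lid (left compartment, its middle at y = +52.5 mm of the organizer): 0 = fully shut, 1.57 = standing upright, 1.95 = leaning back against its stop. It hinges on a line along the organizer's y axis at x = +24, z = 30 mm (the far side) and is 48 mm long from hinge to free edge, 49 mm wide, 4 mm thick. The hinge is stiff, so the lid stays at any angle (about 0.3 N at the free edge moves it) and must be swung and pressed right down
- lid_middle (a joint): angle of the green lid (middle compartment, its middle at y = 0 mm of the organizer): 0 = fully shut, 1.57 = standing upright, 1.95 = leaning back against its stop. It hinges on a line along the organizer's y axis at x = +24, z = 30 mm (the far side) and is 48 mm long from hinge to free edge, 49 mm wide, 4 mm thick. The hinge is stiff, so the lid stays at any angle (about 0.3 N at the free edge moves it) and must be swung and pressed right down
- lid_right (a joint): angle of the blue lid (right compartment, its middle at y = -52.5 mm of the organizer): 0 = fully shut, 1.57 = standing upright, 1.95 = leaning back against its stop. It hinges on a line along the organizer's y axis at x = +24, z = 30 mm (the far side) and is 48 mm long from hinge to free edge, 49 mm wide, 4 mm thick. The hinge is stiff, so the lid stays at any angle (about 0.3 N at the free edge moves it) and must be swung and pressed right down
- lid_left_edge (a point): middle of the free edge of the yellow lid (48 mm from its hinge, mid-thickness)
- lid_middle_edge (a point): middle of the free edge of the green lid (48 mm from its hinge, mid-thickness)
- lid_right_edge (a point): middle of the free edge of the blue lid (48 mm from its hinge, mid-thickness)
- lock (a joint): travel of the red push lock, m: 0 = out, 0.008 = fully in. It moves along the organizer's +x, takes about 9 N to move (more than it takes to slide the organizer, which runs away unless braced) and stays where it is left
- lock_face (a point): centre of the flat front face of the red lock, 30 mm wide by 20 mm high, 18 mm above the organizer's underside, in the middle of its front; with the lock out it is at x = -40 mm of the organizer, fully in at -32 mm, so it never sinks below the front
- back_left (a point): lower left corner of the organizer's back (x = +26, y = +80, z = 0 mm of the organizer)
- back_right (a point): lower right corner of the organizer's back (x = +26, y = -80, z = 0 mm of the organizer)
- rail: aluminium stop bar screwed to the ledge, 20 mm thick (x), 420 mm long (y), 30 mm high. Origin: centre of its underside; x points away from the robot, square to the bar, so its face towards the organizer is at x = -10 mm; y along the bar
- tumbler: bystander: glass tumbler, 68 mm across, 105 mm high, beside the work. Origin: centre of its underside
- mug: bystander: blue ceramic mug, 80 mm across, 92 mm high, with a handle on its +y side. Origin: centre of its underside
- teaspoon: bystander: steel teaspoon, 140 mm long, lying on the ledge. Origin: middle of its length, underside; x towards the bowl
- pedal_bin: bystander: small grey bin with a black lid and a pedal, 146 mm across, 170 mm high. Origin: centre of its underside

How it is judged (in metres and radians):
On the way, in this order (a step that is already met when the one before it is completed fails the run):
1. all three lids are shut (value of joint each of lid_left, lid_middle, lid_right below 0.1 rad), for 0.1 s.
2. the organizer's back lies against the stop bar (x of each of back_left, back_right in the frame of rail above -0.014 m and y of organizer in the frame of rail between -0.17 and 0.17 m and x of organizer in the frame of rail below 0 m and angle between organizer's own z axis and vertical below 0.06 rad).
3. the lock is pushed in with the organizer against the bar and its lids shut (all of step 1 and all of step 2 and value of joint lock above 0.006 m), for 0.2 s.
At the end, for the whole second after the job is handed in: All three lids shut (each under 0.1 rad), the lock at least 6 of its 8 mm in, and the organizer standing level and still with both ends of its back within 4 mm of the stop bar's face and its middle within 170 mm of the bar's middle (all of step 3 and linear speed of organizer below 0.02 m/s); the robot touches nothing.
It fails at once if the lock is pushed (over 3 mm) while an end of the organizer's back is more than 15 mm from the bar (value of joint lock above 0.003 m and x of any of back_left, back_right in the frame of rail below -0.025 m).
It fails at once if the tumbler, mug, teaspoon or pedal bin is moved more than 30 mm or tipped over (distance of any of tumbler, mug, teaspoon, pedal_bin from where it was at the start of the episode above 0.03 m or angle between any of tumbler, mug, teaspoon, pedal_bin's own z axis and vertical above 0.5 rad).
It fails at once if the organizer is tipped over (angle between organizer's own z axis and vertical above 0.7 rad).
It also fails if it takes over 64 s, if anything falls off the work surface, if the arm or the gripper's body presses on something with over 40 N, if the wrist force passes 120 N, or if a joint passes its speed limit or range.

ROBOT

A 6-joint arm with a two-finger parallel gripper is mounted at the origin on the work surface. World frame = base frame: x ahead of the robot, y to its left, z up, the work surface at z = 0. Lengths are in m, angles in degrees, forces in N, time in s.
With the tool pointing down it reaches from about 0.4 to 0.825 m from the base axis. Payload 7 kg.
Tool frame: the origin (TCP) lies at the very end of the fingers, on their centre line; the grasp point (between the pads) lies 19 mm behind it; z points along the fingers, y is the direction in which the jaws open and shut (so a half turn about z gives the same grasp; the last joint's range is limited). The gripper opens to 88 mm and grips with 3 to 60 N. Pads are 19 mm wide; open, the fingers measure 130 mm over their backs; the gripper's body (78 mm by 193 mm) begins 47 mm behind the grasp point.
Start: joints at [92.367, 20.546, 0.682, 0, -70.136, -16.507], TCP at [0.165, 0.655, 0.227] pointing down, gripper open.
Joint ranges: [-176.03, 176.03], [-82.01, 121.73], [-58.28, 71.71], [-173.87, 95.51], [-174.79, -0.11], [-173.66, 173.66]. Speed limits (degrees/s): [136.94, 136.94, 172.46, 180, 180, 180].

INTERFACE

Orientations are given as [roll, pitch, yaw] about the fixed x, y, z axes, in that order (R = Rz(yaw) Ry(pitch) Rx(roll)).
In Python, from plant import ctrl, snapshot, workorder gives the robot as it stands. The module is installed in compiled form; this text tells all that it offers.
- The arm moves only by the shell command python3 -m creep 'ROWS'. ROWS is JSON, a list of rows, each a list of 5 numbers: the shift along the tool's x, y, z scaled (see below), then the turn about the tool's z scaled (see below), then the finger opening in mm, from 0 to 87.6. A call has exactly 8 rows; each row is the pose to reach, as a shift and turn from the pose commanded when the call began, along the tool's axes at that moment, turning the shorter way round; what a row does not reach only later rows make up. The controller multiplies each number of a shift by 0.1 m and each number of a turn by 180 degrees. A row lasts 1/12 s, in which the tool goes at most 41.7 mm and 7.16 degrees, less where a joint would pass 70% of its speed; a pose out of reach is approached as far as the arm can. A call with a number of a shift or a turn outside -1 to 1 is refused whole. A call with a gripper value outside its range is refused whole. The fingers move at their own pace and stop on an object; the grip force is fixed at half the most. Time passes only in rows, so rows that repeat a pose let the fingers close, or fill a call up. It gives the time, the measured TCP pose, the force and the opening at its end, in the units of the state.
- ctrl.get_obs(): the state, without advancing time (a new reading comes with each control period).
- snapshot(name): name is "side" or "top" or "wrist"; returns a dict with "img" (400x640x3 uint8, blue, green, red), "camera_matrix" (3x3 intrinsics, pixels), "xyz" and "rotation" of the camera in the world. Camera axes: x right, y up, looking along -z (the intrinsics and any distortion apply to the point x, -y, -z); pixel columns grow to the right and rows downward; lengths in m; the calibration is good to about 2 mm. A picture is of the moment at which its call begins. There is no depth.
- workorder.close_job(): hands the job in, once; it reports no verdict.
The state is a dict: "clock": time; "joint_pos": joint angles; "qvel": joint speeds; "tau": joint torques, N m; "tool_pos": TCP position; "orientation": TCP orientation; "force": force on the tool from outside, world axes, zero at the start; "moment": the same for the moment, N m; "opening": finger opening in m.
Only numpy, scipy, OpenCV 4.12 (cv2) and the standard library are available. Lean on these libraries where they do the work, as an engineer would, in place of code of your own. Each camera call takes 0.05 s, during which the arm holds its last target.

## Working session

There is one attempt and no reset: what is moved stays moved. The work goes in short steps, Python scripts to look and compute and a shell command to move; the robot and the scene stay as the last step left them, time stands still between calls to the robot, and variables do not carry over. Pictures are saved under pics/ and viewed, and the job is handed in when it is done.

```bash
mkdir -p pics; ls; cat > h.py <<'E'
import numpy as np, cv2, json
from plant import ctrl, snapshot, workorder
def snap(name, tag):
    s=snapshot(name); cv2.imwrite(f'pics/{tag}.png', s['img']); 
    np.savez(f'pics/{tag}.npz', img=s['img'],K=s['camera_matrix'],t=s['xyz'],R=s['rotation'])
    return s
def load(tag):
    return np.load(f'pics/{tag}.npz')
def ray(s,u,v):
    K=np.array(s['K']); p=np.linalg.inv(K)@[u,v,1]
    d=np.array(s['R'])@np.array([p[0],-p[1],-p[2]]); return np.array(s['t']),d/np.linalg.norm(d)
def onz(s,u,v,z):
    o,d=ray(s,u,v); return o+d*(z-o[2])/d[2]
def proj(s,P):
    c=np.array(s['R']).T@(np.array(P)-s['t']); q=np.array(s['K'])@[c[0],-c[1],-c[2]]; return q[:2]/q[2]
def tri(s1,p1,s2,p2):
    o1,d1=ray(s1,*p1);o2,d2=ray(s2,*p2)
    A=np.stack([d1,-d2],1);k=np.linalg.lstsq(A,o2-o1,rcond=None)[0]
    a=o1+k[0]*d1;b=o2+k[1]*d2; return (a+b)/2,np.linalg.norm(a-b)
def st():
    o=ctrl.get_obs()
    for k in ['clock','tool_pos','orientation','force','opening']: print(k,np.round(o[k],4))
E
python3 - <<'E'
from h import *
print(ctrl.get_obs())
for n in ['side','top','wrist']:
    s=snap(n,n+'0'); print(n,s.keys(),s['camera_matrix'],s['xyz'],s['rotation'])
E
```

```text
pics
{'clock': 0.0, 'joint_pos': array([ 9.23667409e+01,  2.05915632e+01,  6.35857810e-01, -2.09498836e-02,
       -7.01344218e+01, -1.65072786e+01]), 'qvel': array([ 0.01599233,  0.07969433, -0.05672486,  0.02381956,  0.01987953,
       -0.01795574]), 'tau': array([ 1.60283129e-03, -5.82723749e+01,  2.93043405e+01,  6.99700847e+00,
        7.07450919e-03, -1.53832971e-04]), 'tool_pos': array([0.16479932, 0.65409383, 0.22563445]), 'orientation': array([ 1.79907991e+02, -6.72846531e-03, -1.41476668e+01]), 'force': array([-0.42505671, -0.67316447,  0.07041253]), 'moment': array([-0.02336539,  0.0304629 , -0.03149277]), 'opening': 0.08734254935362523}
side dict_keys(['img', 'camera_matrix', 'xyz', 'rotation']) [[383.92790923   0.         318.30471547]
 [  0.         383.92790923 196.05637079]
 [  0.           0.           1.        ]] [ 0.29548847 -0.73840273  0.75206785] [ 51.08234968  -1.25777948 -15.9563341 ]
top dict_keys(['img', 'camera_matrix', 'xyz', 'rotation']) [[411.43049664   0.         315.75502106]
 [  0.         411.43049664 198.86636805]
 [  0.           0.           1.        ]] [0.28878289 0.06456817 1.3395409 ] [ 10.78669581   0.7819291  -89.63336891]
wrist dict_keys(['img', 'camera_matrix', 'xyz', 'rotation']) [[303.12744094   0.         319.52740375]
 [  0.         303.12744094 196.89807612]
 [  0.           0.           1.        ]] [0.24468773 0.63431698 0.38284794] [-1.75518410e+01 -7.87620432e-02 -1.04127468e+02]
```

```bash
sed -i "s/R=s\['rotation'\])$/R=Rotation.from_euler('xyz',s['rotation'],degrees=True).as_matrix())/; s/^import numpy as np, cv2, json/&\nfrom scipy.spatial.transform import Rotation/" h.py; sed -n 1,9p h.py
python3 - <<'E'
from h import *
for n in ['side','top','wrist']:
    f=f'pics/{n}0.npz';d=dict(np.load(f)); 
    if d['R'].ndim==1: d['R']=Rotation.from_euler('xyz',d['R'],degrees=True).as_matrix(); np.savez(f,**d)
s=load('top0'); print(proj(s,[.165,.655,.227])); print(proj(load('side0'),[.165,.655,.227]),proj(load('wrist0'),[.165,.655,.227]))
E
```

```text
import numpy as np, cv2, json
from scipy.spatial.transform import Rotation
from plant import ctrl, snapshot, workorder
def snap(name, tag):
    s=snapshot(name); cv2.imwrite(f'pics/{tag}.png', s['img']); 
    np.savez(f'pics/{tag}.npz', img=s['img'],K=s['camera_matrix'],t=s['xyz'],R=Rotation.from_euler('xyz',s['rotation'],degrees=True).as_matrix())
    return s
def load(tag):
    return np.load(f'pics/{tag}.npz')
[ 95.97878442 323.86518343]
[169.03117889  75.66140172] [318.09141909 251.94925082]
```

View pics/side0.png

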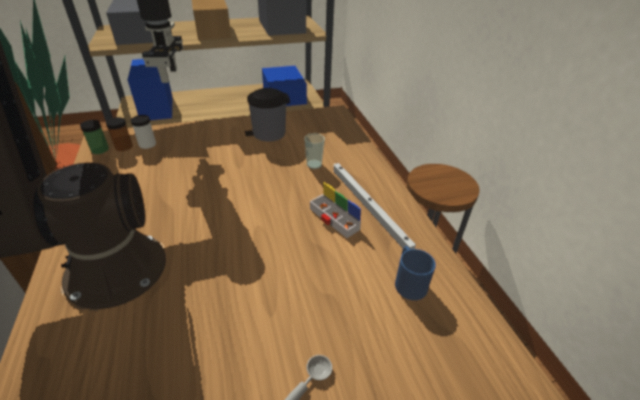

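View pics/top0.png

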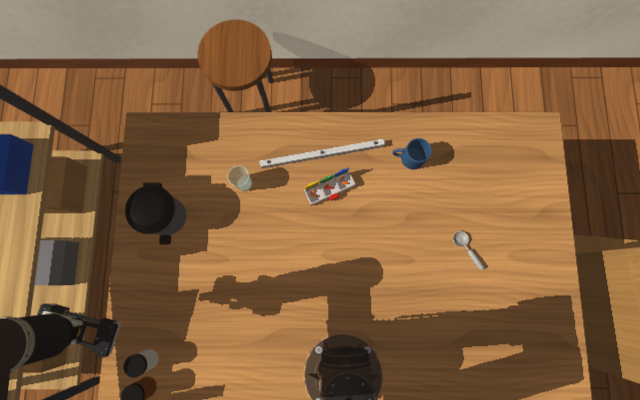

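View pics/wrist0.png

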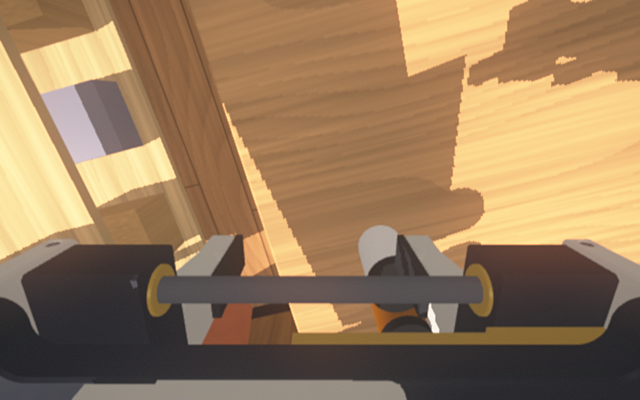

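```bash
python3 - <<'E'
from h import *
a=load('top0')['img'][120:220,210:450]; b=load('side0')['img'][150:310,280:450]
cv2.imwrite('pics/c1.png',cv2.resize(a,None,fx=3.3,fy=3.3,interpolation=cv2.INTER_CUBIC))
cv2.imwrite('pics/c2.png',cv2.resize(b,None,fx=3.6,fy=3.6,interpolation=cv2.INTER_CUBIC))
E
```

```text
(no output)
```

View pics/c1.png

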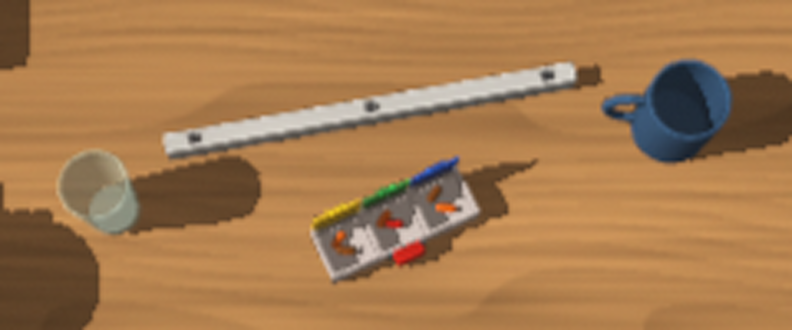

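View pics/c2.png

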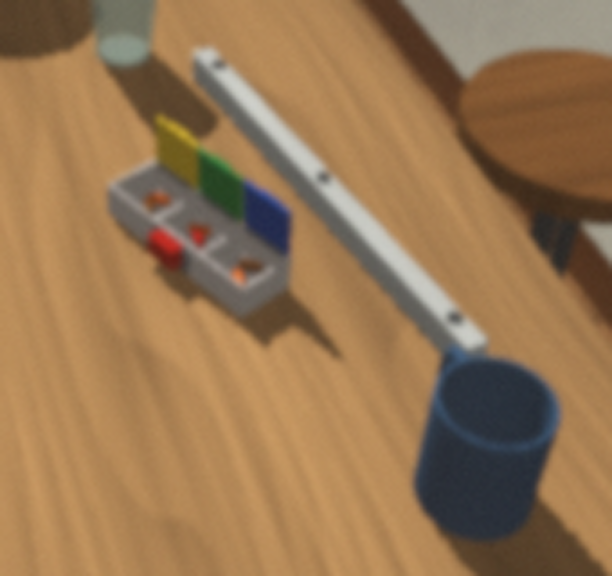

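```bash
python3 - <<'E'
from h import *
t=load('top0'); s=load('side0')
c1=lambda x,y:(210+(x+.5)/3.3-.5,120+(y+.5)/3.3-.5); c2=lambda x,y:(280+(x+.5)/3.6-.5,150+(y+.5)/3.6-.5)
def P(n,p1,z,p2=None):
    print(n, 'top',np.round(onz(t,*c1(*p1),z),4) if p1 else '', 'side',np.round(onz(s,*c2(*p2),z),4) if p2 else '')
    if p1 and p2:
        q,e=tri(t,c1(*p1),s,c2(*p2)); print('   tri',np.round(q,4),round(e,4))
P('screwL',(195,137),.03,(219,64));P('screwM',(372,106),.03,(323,178));P('screwR',(547,75),.03,(455,318))
P('front L top',(334,279),.03,(110,187));P('front R top',(480,211),.03,(240,290))
P('back R top',(463,165),.03,(287,255));P('back L',(310,232),.03,(158,162))
P('lidY far L',(314,224),.07,(157,117));P('lidB far R',(458,158),.07,(291,212))
P('lidG L',(363,202),.07,(200,152)); P('lidB L',(412,181),.07,(246,184))
P('lock',(409,253),.02,(166,248))
# bar frame
for p in [(163,135),(573,63),(169,157),(577,83)]: print('bar top?',onz(t,*c1(*p),.03))
P('tumbler bot',(112,210),0,(122,55));P('mug bot',(668,130),0,(475,500))
P('tumbler top',(92,185),.105)
# lids hue centroid
for nm,im,z in[('top',t,.07)]:
    hsv=cv2.cvtColor(im['img'],cv2.COLOR_BGR2HSV)
    m=cv2.inRange(hsv,(0,180,120),(6,255,255))|cv2.inRange(hsv,(174,180,120),(180,255,255)); ys,xs=np.nonzero(m); k=(xs>310)&(xs<350)&(ys>170)&(ys<210); print(xs[k].mean(),ys[k].mean(),k.sum())
E
```

```text
screwL top [0.6644 0.2402 0.03  ] side [0.6691 0.244  0.03  ]
   tri [0.6654 0.2395 0.0331] 0.0038
screwM top [0.697  0.0631 0.03  ] side [0.7001 0.0656 0.03  ]
   tri [0.6975 0.0629 0.0324] 0.0024
screwR top [ 0.7299 -0.1128  0.03  ] side [ 0.7338 -0.1111  0.03  ]
   tri [ 0.7308 -0.113   0.0321] 0.0031
front L top top [0.5206 0.0997 0.03  ] side [0.5264 0.0984 0.03  ]
   tri [0.5237 0.0994 0.0289] 0.0059
front R top top [ 0.5893 -0.0439  0.03  ] side [ 0.5896 -0.0428  0.03  ]
   tri [ 0.5891 -0.0438  0.0311] 0.0001
back R top top [ 0.6362 -0.0276  0.03  ] side [ 0.6377 -0.0153  0.03  ]
   tri [ 0.6327 -0.0267  0.0414] 0.0008
back L top [0.5676 0.1238 0.03  ] side [0.5737 0.1199 0.03  ]
   tri [0.5716 0.1235 0.0267] 0.0066
lidY far L top [0.5669 0.1183 0.07  ] side [0.5744 0.1294 0.07  ]
   tri [0.5677 0.1175 0.0791] 0.0056
lidB far R top [ 0.6325 -0.02    0.07  ] side [ 0.6388 -0.0108  0.07  ]
   tri [ 0.6324 -0.0199  0.0783] 0.0042
lidG L top [0.5887 0.0715 0.07  ] side [0.5945 0.0763 0.07  ]
   tri [0.5901 0.0711 0.0741] 0.0048
lidB L top [0.6095 0.0244 0.07  ] side [0.6168 0.0292 0.07  ]
   tri [0.6115 0.024  0.0744] 0.006
lock top [0.5488 0.026  0.02  ] side [0.5528 0.0265 0.02  ]
   tri [0.5506 0.0257 0.0206] 0.0039
bar top? [0.66635877 0.27232712 0.03      ]
bar top? [ 0.74256445 -0.13925772  0.03      ]
bar top? [0.64361101 0.26559012 0.03      ]
bar top? [ 0.72152766 -0.1427575   0.03      ]
tumbler bot top [0.5961 0.3264 0.    ] side [0.5987 0.3221 0.    ]
   tri [ 0.5985  0.3269 -0.0035] 0.0031
mug bot top [ 0.6816 -0.2389  0.    ] side [ 0.6882 -0.2455  0.    ]
   tri [ 0.6872 -0.2414 -0.0061] 0.0077
tumbler top top [0.596  0.3256 0.105 ] side 
332.32608695652175 194.45652173913044 46
```

The side and top views show the organizer at about (0.579, 0.039), yaw 25°, with all lids about upright. The bar is centred at about (0.698, 0.063), yaw 10.5°. I'll move the tool behind the lids and close the fingers on the way.

```bash
R='[[0.12,0.09,0,0,40],[0.25,0.19,0,0,20],[0.37,0.28,0,0,0],[0.5,0.38,0,0,0],[0.62,0.47,0,0,0],[0.75,0.57,0,0,0],[0.87,0.66,0,0,0],[1,0.76,0,0,0]]'
python3 -m creep '[[0.12,0.09,0,0,40],[0.25,0.19,0,0,20],[0.37,0.28,0,0,0],[0.5,0.38,0,0,0],[0.62,0.47,0,0,0],[0.75,0.57,0,0,0],[0.87,0.66,0,0,0],[1,0.76,0,0,0]]'
python3 -m creep '[[0.12,0.09,0,0,0],[0.25,0.19,0,0,0],[0.37,0.28,0,0,0],[0.5,0.38,0,0,0],[0.62,0.47,0,0,0],[0.75,0.57,0,0,0],[0.87,0.66,0,0,0],[1,0.76,0,0,0]]'
```

```text
clock: 0.82
tool_pos: [0.2444, 0.5551, 0.2268]
orientation: [-180.0, 0.0, -14.2]
force: [0.5, -0.7, 0.0]
opening: 0.0396
clock: 1.48
tool_pos: [0.3226, 0.4572, 0.2266]
orientation: [-180.0, -0.0, -14.1]
force: [-0.3, 0.2, 0.7]
opening: 0.0006
```

```bash

python3 -m creep '[[0.12,0.09,0,0,0],[0.25,0.19,0,0,0],[0.37,0.28,0,0,0],[0.5,0.38,0,0,0],[0.62,0.47,0,0,0],[0.75,0.57,0,0,0],[0.87,0.66,0,0,0],[1,0.76,0,0,0]]'
python3 -m creep '[[0.12,0.09,0,0,0],[0.25,0.19,0,0,0],[0.37,0.28,0,0,0],[0.5,0.38,0,0,0],[0.62,0.47,0,0,0],[0.75,0.57,0,0,0],[0.87,0.66,0,0,0],[1,0.76,0,0,0]]'
python3 -m creep '[[0.12,0.09,0,0,0],[0.25,0.19,0,0,0],[0.37,0.28,0,0,0],[0.5,0.38,0,0,0],[0.62,0.47,0,0,0],[0.75,0.57,0,0,0],[0.87,0.66,0,0,0],[1,0.76,0,0,0]]'
cat >> h.py <<'E'
def go(C,yaw_t,p,z,yaw_to=None):
    """shift numbers to reach world point p (xy), height z, yaw"""
    o=ctrl.get_obs(); y=np.radians(o['orientation'][2]); d=np.array([p[0],p[1],z])-o['tool_pos']
    tx=np.array([np.cos(y),np.sin(y),0]);ty=np.array([np.sin(y),-np.cos(y),0])
    r=[d@tx*10,d@ty*10,-d[2]*10]
    if yaw_to is not None: r.append(-((yaw_to-o['orientation'][2]+180)%360-180)/180)
    print('rows to go',np.round(r,3)); return r
def o2w(c,yaw,x,y):
    a=np.radians(yaw); return np.array([c[0]+x*np.cos(a)-y*np.sin(a), c[1]+x*np.sin(a)+y*np.cos(a)])
E
python3 - <<'E'
from h import *
w=o2w((.579,.0388),25.1,.058,0);print(w);go(0,0,w,.12,25.1)
E
```

```text
clock: 2.15
tool_pos: [0.4009, 0.359, 0.2266]
orientation: [-180.0, -0.0, -14.1]
force: [0.3, -0.6, -0.9]
opening: 0.0006
clock: 2.82
tool_pos: [0.4792, 0.2608, 0.2265]
orientation: [-180.0, 0.0, -14.1]
force: [0.9, 0.1, -0.4]
opening: 0.0005
clock: 3.48
tool_pos: [0.5575, 0.1626, 0.2265]
orientation: [-180.0, 0.0, -14.1]
force: [1.4, -0.1, -0.6]
opening: 0.0002
[0.63152299 0.06340357]
rows to go [ 0.96   0.781  1.065 -0.218]
```

```bash

python3 -m creep '[[0.16,0.13,0,-0.036,0],[0.32,0.26,0,-0.073,0],[0.48,0.39,0,-0.11,0],[0.64,0.52,0.2,-0.145,0],[0.8,0.65,0.4,-0.18,0],[0.96,0.78,0.6,-0.218,0],[0.96,0.78,0.8,-0.218,0],[0.96,0.78,1,-0.218,0]]'
python3 - <<'E'
from h import *
st()
for n in ['side','top','wrist']: snap(n,n+'1')
t=load('top1')['img'][100:250,230:450]; s=load('side1')['img'][130:290,280:450];
cv2.imwrite('pics/m1.png',np.hstack([cv2.resize(t,(528,360)),cv2.resize(s,(262,360)) ])[:, :790]); print(ctrl.get_obs()['joint_pos'])
E
```

```text
clock: 4.15
tool_pos: [0.6314, 0.0627, 0.1252]
orientation: [180.0, 0.0, 25.0]
force: [0.9, 0.5, -0.9]
opening: 0.0003
clock 4.15
tool_pos [0.6314 0.0627 0.1252]
orientation [1.799966e+02 2.400000e-02 2.504240e+01]
force [ 0.9282  0.5222 -0.9168]
opening 0.0003
[ 2.33911447e+01  2.12948017e+01 -1.22457580e+01 -1.21087726e-03
 -5.66683043e+01  9.16709634e+01]
```

View pics/m1.png

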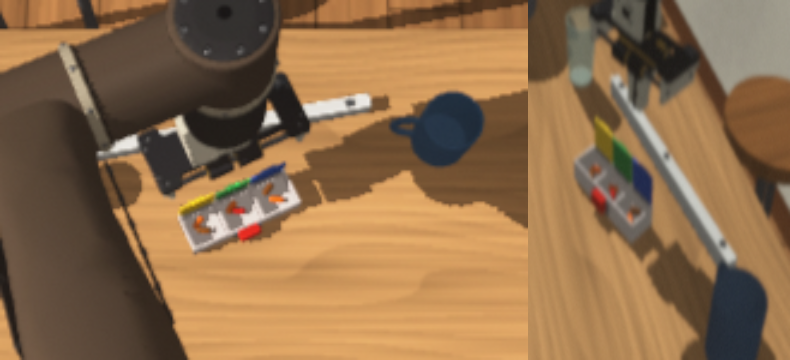

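View pics/wrist1.png

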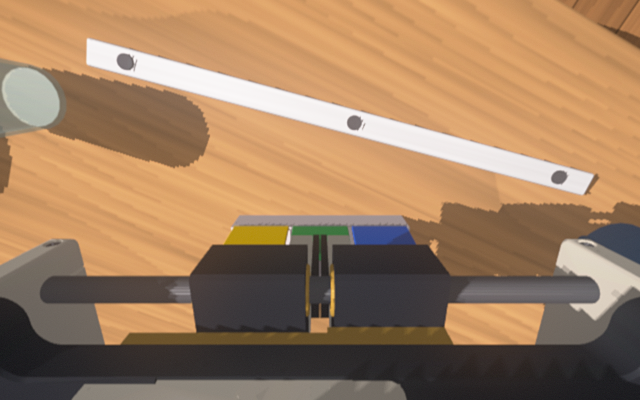

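```bash

python3 - <<'E'
from h import *
w=load('wrist1'); c=(.579,.0388)
for n,x,y,z in [('backL',.026,.08,.03),('backR',.026,-.08,.03),('lidL tip',.024,.0525+.0245,.078),('lidR tip',.024,-.077,.078),('lid G hinge',.026,0,.03)]:
    print(n,proj(w,[*o2w(c,25.1,x,y),z]))
print(proj(w,[.6644,.2402,.03]),proj(w,[.73,-.1128,.03]),proj(w,[.697,.063,.03]),proj(w,ctrl.get_obs()['tool_pos']), w['t'])
for p in [(125,62),(355,122),(559,177)]: print(onz(w,*p,.03))
for p in [(240,216),(405,217)]: print('back edge z0.03',onz(w,*p,.03), 'z0', onz(w,*p,0))
E
```

```text
backL [231.29918589 230.86531737]
backR [409.67192118 230.79617771]
lidL tip [217.67755983 259.86503173]
lidR tip [423.46109246 259.82709059]
lid G hinge [320.42983787 230.83076914]
[127.86155653  65.70115943] [557.70926141 180.55276422] [355.37923534 126.92229994] [319.2222819  250.59800177] [0.70443418 0.09779301 0.27935506]
[0.66603534 0.2428007  0.03      ]
[0.70030354 0.0650321  0.03      ]
[ 0.73295517 -0.11179616  0.03      ]
back edge z0.03 [0.58537959 0.1202061  0.03      ] z0 [0.57105608 0.12290263 0.        ]
back edge z0.03 [ 0.64625454 -0.01216226  0.03      ] z0 [ 0.63925492 -0.02539102  0.        ]
```

```bash

python3 -m creep '[[0,0,0.2,0,0],[0,0,0.4,0,0],[0,0,0.57,0,0],[-0.08,0,0.57,0,0],[-0.16,0,0.57,0,0],[-0.24,0,0.57,0,0],[-0.32,0,0.59,0,0],[-0.4,0,0.61,0,0]]'
python3 -m creep '[[-0.08,0,0.02,0,0],[-0.16,0,0.04,0,0],[-0.24,0,0.06,0,0],[-0.3,0,0.1,0,0],[-0.3,0,0.14,0,0],[-0.3,0,0.18,0,0],[-0.3,0,0.22,0,0],[-0.3,0,0.24,0,0]]'
python3 - <<'E'
from h import *
snap('top','top2');snap('side','side2')
t=load('top2')['img'][100:250,230:450]; s=load('side2')['img'][130:290,280:450];
cv2.imwrite('pics/m2.png',np.hstack([cv2.resize(t,(528,360)),cv2.resize(s,(262,360)) ])[:, :790]);st()
E
```

```text
clock: 4.97
tool_pos: [0.5948, 0.0477, 0.0672]
orientation: [180.0, -0.2, 25.1]
force: [0.2, -0.2, -0.4]
opening: 0.0003
clock: 5.63
tool_pos: [0.5676, 0.0351, 0.0406]
orientation: [-180.0, 0.1, 25.1]
force: [-0.6, 1.0, -0.4]
opening: 0.0006
clock 5.7333
tool_pos [0.5675 0.0351 0.0408]
orientation [-1.799975e+02  6.340000e-02  2.510290e+01]
force [-0.2701 -0.2573 -0.4689]
opening 0.0005
```

View pics/m2.png

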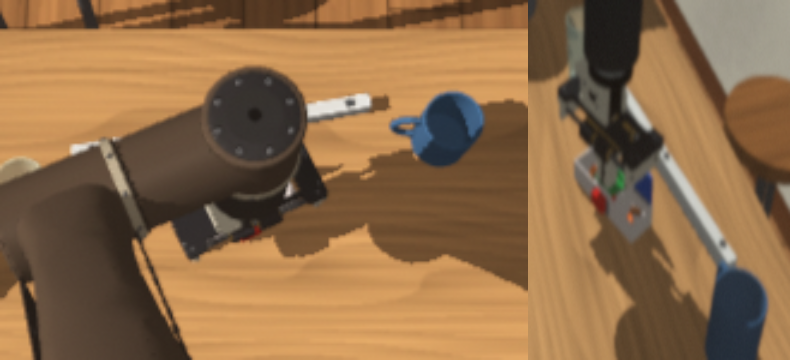

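```bash

python3 -m creep '[[0,0,0.03,0,0],[0,0,0.05,0,0],[0,0,0.06,0,0],[0,0,0.07,0,0],[0,0,0.08,0,0],[0,0,0.09,0,0],[0,0,0.1,0,0],[0,0,0.1,0,0]]'
python3 - <<'E'
from h import *
st()
E
```

```text
clock: 6.4
tool_pos: [0.5677, 0.035, 0.0336]
orientation: [180.0, -0.0, 25.1]
force: [-7.3, 0.4, 19.6]
opening: 0.0005
clock 6.4
tool_pos [0.5677 0.035  0.0336]
orientation [ 1.799657e+02 -3.190000e-02  2.514950e+01]
force [-7.3448  0.3859 19.5739]
opening 0.0005
```

```bash

python3 -m creep '[[0,0,-0.2,0,0],[0,0,-0.5,0,0],[0,0,-0.75,0,0],[0.1,-0.1,-0.85,0,0],[0.25,-0.2,-0.85,0,0],[0.4,-0.3,-0.85,0,0],[0.55,-0.41,-0.85,0,0],[0.69,-0.52,-0.85,0,0]]'
python3 - <<'E'
from h import *
snap('top','top3');snap('side','side3');snap('wrist','wrist3')
t=load('top3')['img'][100:250,230:450]; s=load('side3')['img'][130:290,280:450];
cv2.imwrite('pics/m3.png',np.hstack([cv2.resize(t,(528,360)),cv2.resize(s,(262,360)) ])[:, :790]);st()
E
```

```text
clock: 7.07
tool_pos: [0.6084, 0.1129, 0.1153]
orientation: [-180.0, 0.1, 25.1]
force: [-0.0, -0.5, 0.3]
opening: 0.0006
clock 7.2167
tool_pos [0.6083 0.1131 0.1149]
orientation [1.799985e+02 1.241000e-01 2.519410e+01]
force [-0.4797  0.4549  0.4203]
opening 0.0006
```

View pics/m3.png

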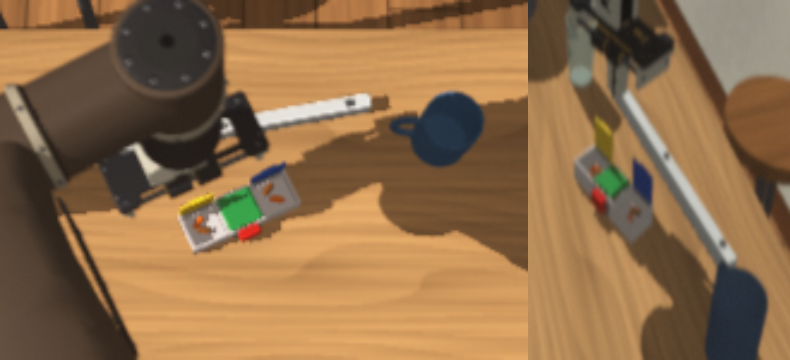

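View pics/wrist3.png

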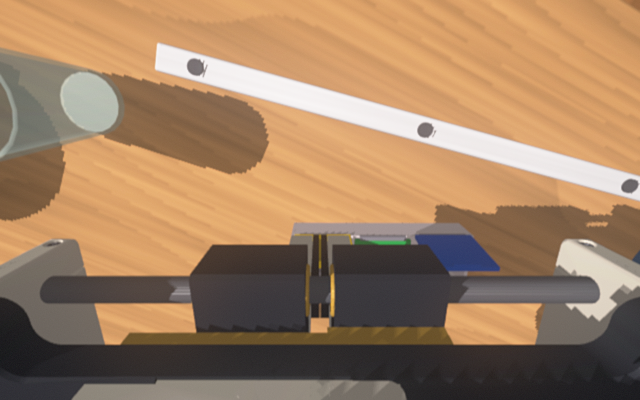

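```bash

python3 -m creep '[[0,0,0.2,0,0],[0,0,0.4,0,0],[0,0,0.47,0,0],[-0.08,0,0.47,0,0],[-0.16,0,0.47,0,0],[-0.24,0,0.47,0,0],[-0.32,0,0.49,0,0],[-0.4,0,0.51,0,0]]'
python3 -m creep '[[-0.08,0,0.02,0,0],[-0.16,0,0.04,0,0],[-0.24,0,0.06,0,0],[-0.3,0,0.1,0,0],[-0.3,0,0.15,0,0],[-0.3,0,0.2,0,0],[-0.3,0,0.25,0,0],[-0.3,0,0.3,0,0]]'
python3 -m creep '[[0,0,0.01,0,0],[0,0,0.02,0,0],[0,0,0.03,0,0],[0,0,0.04,0,0],[0,0,0.04,0,0],[0,0,0.04,0,0],[0,0,0.04,0,0],[0,0,0.04,0,0]]'
python3 - <<'E'
from h import *
st()
E
```

```text
clock: 7.88
tool_pos: [0.5715, 0.0942, 0.0666]
orientation: [-180.0, -0.1, 25.1]
force: [-0.1, -0.4, 0.6]
opening: 0.0008
clock: 8.55
tool_pos: [0.5448, 0.0819, 0.0348]
orientation: [180.0, 0.0, 25.1]
force: [0.0, -0.1, 0.3]
opening: 0.0003
clock: 9.22
tool_pos: [0.5449, 0.0818, 0.0334]
orientation: [180.0, -0.0, 25.2]
force: [-8.7, 0.1, 23.3]
opening: 0.0004
clock 9.2167
tool_pos [0.5449 0.0818 0.0334]
orientation [ 1.799664e+02 -2.480000e-02  2.515390e+01]
force [-8.6656  0.1045 23.3076]
opening 0.0004
```

```bash

python3 -m creep '[[0,0,-0.2,0,0],[0,0,-0.5,0,0],[0,0,-0.75,0,0],[0.2,0,-0.85,0,0],[0.4,0.1,-0.85,0,0],[0.6,0.4,-0.85,0,0],[0.68,0.7,-0.85,0,0],[0.68,1,-0.85,0,0]]'
python3 - <<'E'
from h import *
st()
go(0,0,o2w((.580,.0385),25.1,.058,-.0525),.067)
E
```

```text
clock: 9.88
tool_pos: [0.651, 0.0202, 0.1158]
orientation: [180.0, -0.0, 25.2]
force: [-0.1, 0.6, 0.1]
opening: 0.0004
clock 9.8833
tool_pos [0.651  0.0202 0.1158]
orientation [ 1.799805e+02 -1.620000e-02  2.520180e+01]
force [-0.0629  0.5866  0.0804]
opening 0.0004
rows to go [0.015 0.058 0.488]
```

```bash

python3 -m creep '[[0,0.05,0.2,0,0],[0,0.05,0.4,0,0],[0,0.05,0.48,0,0],[-0.08,0.05,0.48,0,0],[-0.16,0.05,0.48,0,0],[-0.24,0.05,0.48,0,0],[-0.32,0.05,0.5,0,0],[-0.4,0.05,0.52,0,0]]'
python3 -m creep '[[-0.08,0,0.02,0,0],[-0.16,0,0.04,0,0],[-0.24,0,0.06,0,0],[-0.3,0,0.1,0,0],[-0.3,0,0.15,0,0],[-0.3,0,0.2,0,0],[-0.3,0,0.25,0,0],[-0.3,0,0.3,0,0]]'
python3 -m creep '[[0,0,0.01,0,0],[0,0,0.02,0,0],[0,0,0.03,0,0],[0,0,0.04,0,0],[0,0,0.04,0,0],[0,0,0.04,0,0],[0,0,0.04,0,0],[0,0,0.04,0,0]]'
python3 -m creep '[[0,0,-0.2,0,0],[0,0,-0.5,0,0],[0,0,-0.75,0,0],[0,0,-0.85,0,0],[0.2,-0.1,-0.85,0,0],[0.4,-0.2,-0.85,0,0],[0.6,-0.3,-0.85,0,0],[0.8,-0.4,-0.85,0,0]]'
python3 - <<'E'
from h import *
snap('top','top4');snap('side','side4');snap('wrist','wrist4')
t=load('top4')['img'][100:250,230:450]; s=load('side4')['img'][130:290,280:450];
cv2.imwrite('pics/m4.png',np.hstack([cv2.resize(t,(528,360)),cv2.resize(s,(262,360)) ])[:, :790]);st()
E
```

```text
clock: 10.55
tool_pos: [0.6143, -0.0013, 0.0658]
orientation: [180.0, -0.1, 25.1]
force: [-0.2, 0.2, 0.1]
opening: 0.0002
clock: 11.22
tool_pos: [0.5876, -0.0141, 0.0338]
orientation: [180.0, 0.0, 25.1]
force: [-2.3, -0.7, 10.4]
opening: 0.0003
clock: 11.88
tool_pos: [0.5878, -0.0143, 0.0331]
orientation: [179.9, -0.0, 25.2]
force: [-11.5, 2.0, 29.6]
opening: 0.0003
clock: 12.55
tool_pos: [0.6434, 0.0568, 0.1149]
orientation: [-180.0, 0.0, 25.1]
force: [-0.1, -0.1, 0.3]
opening: 0.0003
clock 12.7
tool_pos [0.6433 0.0572 0.1141]
orientation [-1.799901e+02  6.960000e-02  2.517680e+01]
force [ 0.1808 -0.3826  0.2741]
opening 0.0004
```

View pics/m4.png

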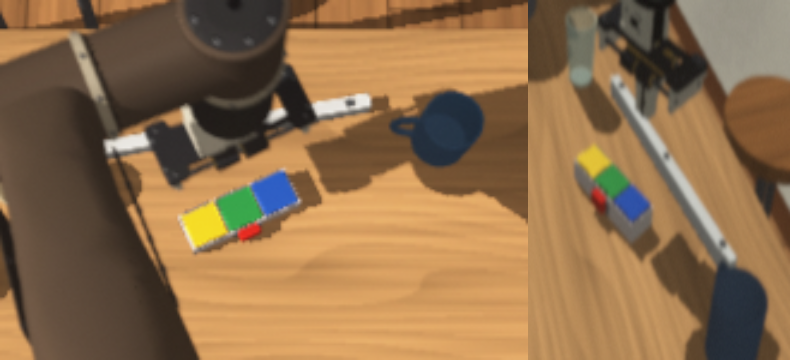

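View pics/wrist4.png

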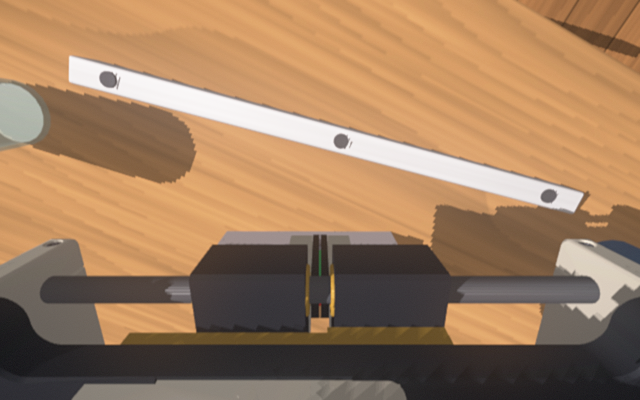

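```bash
cat >> h.py <<'E'
def lids(tag,z=.034,box=(200,100,460,260)):
    s=load(tag); hsv=cv2.cvtColor(s['img'],cv2.COLOR_BGR2HSV); out={}
    for n,lo,hi in [('Y',(22,150,80),(34,255,255)),('G',(50,120,50),(80,255,255)),('B',(105,150,90),(125,255,255))]:
        m=cv2.inRange(hsv,lo,hi); x0,y0,x1,y1=box; mm=np.zeros_like(m); mm[y0:y1,x0:x1]=m[y0:y1,x0:x1]
        k,l,stt,cen=cv2.connectedComponentsWithStats(mm)
        if k<2: continue
        i=1+np.argmax(stt[1:,4]); out[n]=(onz(s,*cen[i],z),stt[i,4]); print(tag,n,np.round(out[n][0],4),stt[i,4],np.round(cen[i]))
    return out
E
python3 - <<'E'
from h import *
for t in ['top4','side4']:
    o=lids(t)
    d=o['Y'][0]-o['B'][0]; print('len',np.linalg.norm(d),'yaw',np.degrees(np.arctan2(-d[0],d[1])))
E
```

```text
top4 Y [0.5568 0.0869 0.034 ] 213 [315. 193.]
top4 G [0.5781 0.0399 0.034 ] 203 [329. 187.]
top4 B [ 0.6003 -0.0069  0.034 ] 198 [344. 180.]
len 0.10338902598419042 yaw 24.890361625629442
side4 Y [0.5602 0.0868 0.034 ] 181 [322. 201.]
side4 G [0.5815 0.039  0.034 ] 157 [334. 210.]
side4 B [ 0.6032 -0.0077  0.034 ] 168 [347. 220.]
len 0.10383820863631911 yaw 24.504372026114932
```

```bash

python3 -m creep '[[-0.12,0,0,0,20],[-0.25,0,0,0,40],[-0.37,0,0,0,60],[-0.5,0,0,0,87],[-0.62,0,0,0,87],[-0.75,0,0,0,87],[-0.87,0,0,0,87],[-1,0,0,0,87]]'
python3 - <<'E'
from h import *
st()
go(0,0,o2w((.580,.0395),24.8,-.065,0),.012,24.8)
E
```

```text
clock: 13.37
tool_pos: [0.5512, 0.0129, 0.1153]
orientation: [-180.0, 0.0, 25.1]
force: [0.3, 0.0, -0.2]
opening: 0.0484
clock 13.3667
tool_pos [0.5512 0.0129 0.1153]
orientation [-1.799965e+02  1.360000e-02  2.508070e+01]
force [ 0.2621  0.0426 -0.1597]
opening 0.0484
rows to go [-0.277 -0.122  1.033  0.002]
```

```bash

python3 -m creep '[[-0.14,-0.06,0,0,87],[-0.28,-0.12,0,0,87],[-0.28,-0.12,0.15,0,87],[-0.28,-0.12,0.35,0,87],[-0.28,-0.12,0.55,0,87],[-0.28,-0.12,0.75,0,87],[-0.28,-0.12,0.9,0,87],[-0.28,-0.12,1,0,87]]'
python3 - <<'E'
from h import *
st()
snap('side','side5');snap('wrist','wrist5')
s=load('side5')['img'][130:290,280:450];
cv2.imwrite('pics/m5.png',cv2.resize(s,(600,565),interpolation=cv2.INTER_CUBIC))
E
```

```text
clock: 14.03
tool_pos: [0.5206, 0.0119, 0.014]
orientation: [-180.0, 0.1, 25.1]
force: [-0.0, 0.4, 0.1]
opening: 0.0869
clock 14.0333
tool_pos [0.5206 0.0119 0.014 ]
orientation [-1.799872e+02  1.077000e-01  2.507370e+01]
force [-0.0498  0.415   0.1442]
opening 0.0869
```

View pics/m5.png

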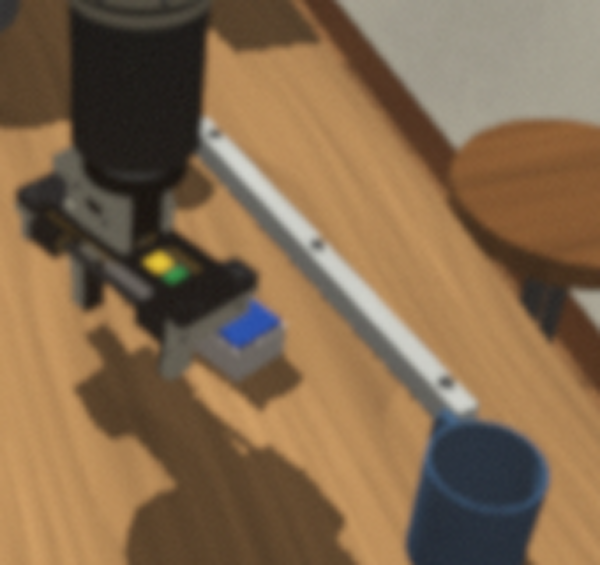

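View pics/wrist5.png

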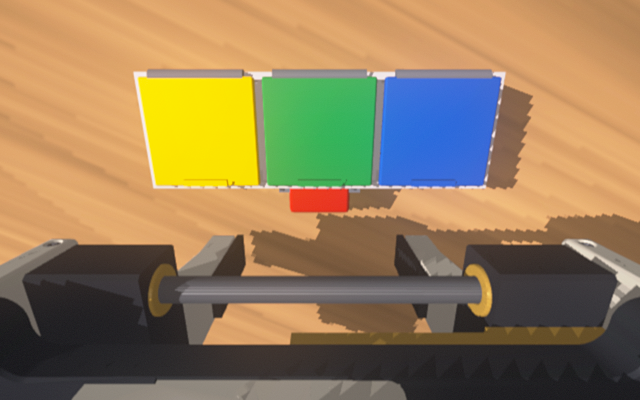

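```bash

python3 -m creep '[[0.08,0,0,0,87],[0.15,0,0,0,87],[0.22,0,0,0.01,87],[0.29,0,0,0.025,87],[0.36,0.02,0,0.04,87],[0.43,0.04,0,0.055,87],[0.5,0.06,0,0.07,87],[0.56,0.08,0,0.081,87]]'
python3 - <<'E'
from h import *
st()
snap('wrist','wrist6')
E
```

```text
clock: 14.8
tool_pos: [0.577, 0.0296, 0.0167]
orientation: [-180.0, -0.1, 10.4]
force: [-2.8, 1.0, 1.9]
opening: 0.0865
clock 14.8
tool_pos [0.577  0.0296 0.0167]
orientation [-1.799878e+02 -5.220000e-02  1.039520e+01]
force [-2.7945  0.9712  1.8612]
opening 0.0865
```

View pics/wrist6.png

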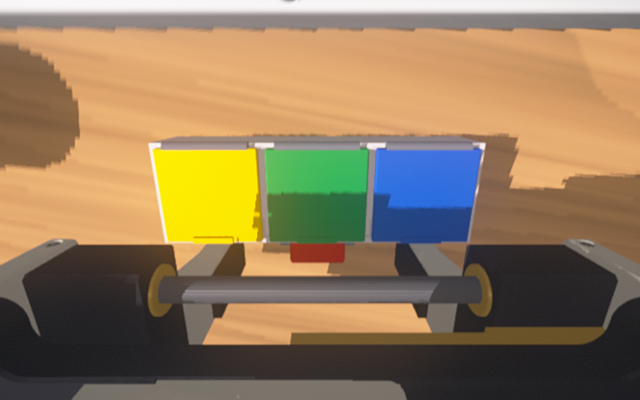

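```bash

python3 - <<'E'
from h import *
w=load('wrist6')
A=[onz(w,u,v,0) for u,v in [(150,27.5),(500,27.5)]]; B=[onz(w,u,v,.03) for u,v in [(150,144),(484,144)]]
print(A,B); d=A[0]-A[1]; print('bar yaw',np.degrees(np.arctan2(-d[0],d[1]))); n=np.array([d[1],-d[0],0]);n/=np.linalg.norm(n)
print([(a-A[0])@n for a in B]); d=B[0]-B[1];print(np.linalg.norm(d),np.degrees(np.arctan2(-d[0],d[1])))
E
```

```text
[array([0.67760503, 0.1361766 , 0.        ]), array([ 0.70992792, -0.03985158,  0.        ])] [array([0.62450785, 0.11956545, 0.03      ]), array([ 0.65300261, -0.0353951 ,  0.03      ])]
bar yaw 10.404935307625658
[np.float64(-0.05522408513252091), np.float64(-0.055184364645663564)]
0.15755863378471047 10.419379557531673
```

```bash

python3 -m creep '[[0.07,0,0,0,87],[0.14,0,0,0,87],[0.21,0,0,0,87],[0.28,0,0,0,87],[0.34,0,0,0,87],[0.4,0,0,0,87],[0.45,0,0,0,87],[0.49,0,0,0,87]]'
python3 -m creep '[[0.02,0,0,0,87],[0.03,0,0,0,87],[0.04,0,0,0,87],[0.05,0,0,0,87],[0.06,0,0,0,87],[0.06,0,0,0,87],[0.07,0,0,0,87],[0.07,0,0,0,87]]'
python3 - <<'E'
from h import *
snap('wrist','wrist7')
E
```

```text
clock: 15.52
tool_pos: [0.6246, 0.0381, 0.0154]
orientation: [180.0, 0.0, 10.5]
force: [-3.7, -0.0, 3.7]
opening: 0.0869
clock: 16.18
tool_pos: [0.6298, 0.0391, 0.0154]
orientation: [180.0, 0.1, 10.5]
force: [-6.8, 0.3, 3.8]
opening: 0.0867
```

View pics/wrist7.png

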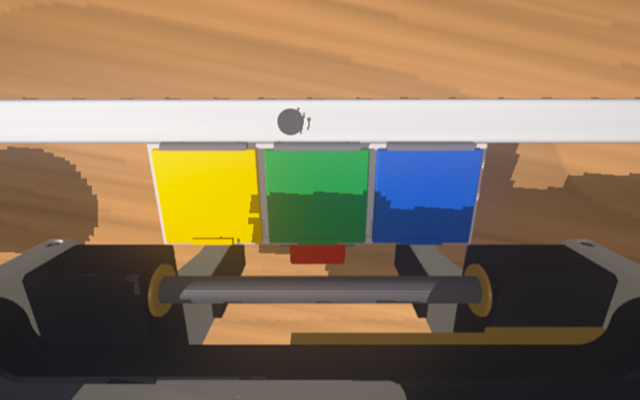

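```bash

python3 -m creep '[[0.01,0,0,0,87],[0.02,0,0,0,87],[0.03,0,0,0,87],[0.03,0,0,0,87],[0.04,0,0,0,87],[0.04,0,0,0,87],[0.04,0,0,0,87],[0.04,0,0,0,87]]'
python3 - <<'E'
from h import *
st();snap('wrist','wrist8')
cv2.imwrite('pics/m8.png',cv2.resize(load('wrist8')['img'][90:270,130:510],None,fx=2,fy=2))
E
```

```text
clock: 16.9
tool_pos: [0.6299, 0.039, 0.0153]
orientation: [180.0, 0.5, 10.5]
force: [-19.1, 0.5, 14.1]
opening: 0.087
clock 16.9
tool_pos [0.6299 0.039  0.0153]
orientation [179.9837   0.4919  10.5149]
force [-19.1403   0.459   14.135 ]
opening 0.087
```

View pics/m8.png

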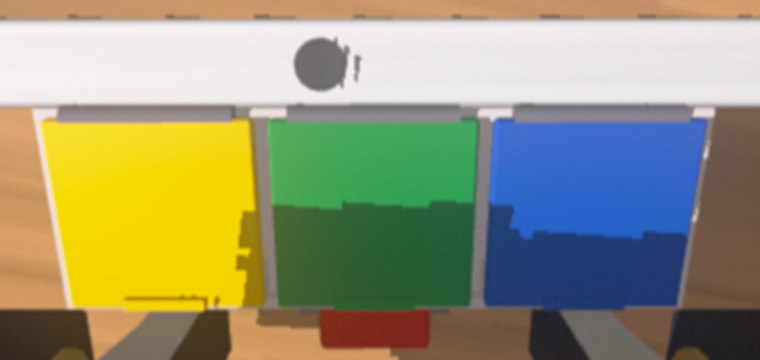

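```bash

python3 -m creep '[[-0.1,0,0,0,87],[-0.2,0,0,0,87],[-0.3,0,0,0,87],[-0.35,0,0,0,87],[-0.35,0,0.03,0,50],[-0.35,0,0.05,0,0],[-0.35,0,0.05,0,0],[-0.35,0,0.05,0,0]]'
python3 -m creep '[[0,0,0,0,0],[0,0,0,0,0],[0,0,0,0,0],[0,0,0,0,0],[0,0,0,0,0],[0,0,0,0,0],[0.03,0,0,0,0],[0.06,0,0,0,0]]'
python3 - <<'E'
from h import *
st();snap('wrist','wrist9')
E
```

```text
clock: 17.62
tool_pos: [0.6009, 0.0337, 0.0103]
orientation: [180.0, -0.0, 10.5]
force: [0.2, 0.9, 0.5]
opening: 0.0661
clock: 18.28
tool_pos: [0.6067, 0.0348, 0.0107]
orientation: [180.0, -0.0, 10.5]
force: [0.1, 0.7, -0.3]
opening: 0.0122
clock 18.2833
tool_pos [0.6067 0.0348 0.0107]
orientation [ 1.799993e+02 -9.700000e-03  1.052510e+01]
force [ 0.1008  0.6754 -0.2722]
opening 0.0122
```

View pics/wrist9.png

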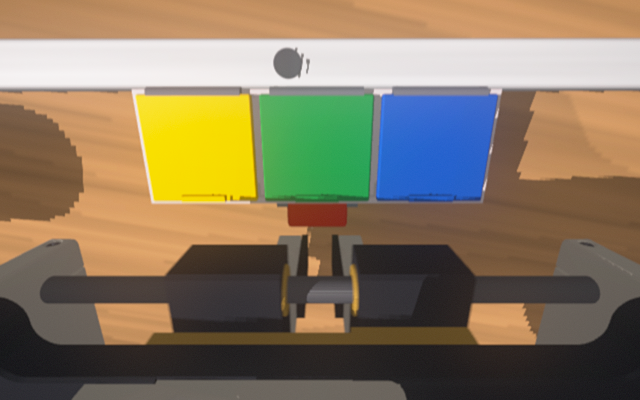

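```bash

python3 -m creep '[[0.02,0,0,0,0],[0.04,0,0,0,0],[0.06,0,0,0,0],[0.08,0,0,0,0],[0.1,0,0,0,0],[0.12,0,0,0,0],[0.13,0,0,0,0],[0.14,0,0,0,0]]'
python3 -m creep '[[0.01,0,0,0,0],[0.02,0,0,0,0],[0.03,0,0,0,0],[0.04,0,0,0,0],[0.05,0,0,0,0],[0.06,0,0,0,0],[0.06,0,0,0,0],[0.06,0,0,0,0]]'
python3 - <<'E'
from h import *
st();snap('wrist','wrist10')
E
```

```text
clock: 19.0
tool_pos: [0.6173, 0.0366, 0.0101]
orientation: [180.0, 0.3, 10.5]
force: [-9.9, 0.4, 6.3]
opening: 0.0002
clock: 19.67
tool_pos: [0.6232, 0.0377, 0.0101]
orientation: [180.0, 0.3, 10.5]
force: [-8.8, 0.7, 6.3]
opening: 0.0006
clock 19.6667
tool_pos [0.6232 0.0377 0.0101]
orientation [179.9888   0.3019  10.4874]
force [-8.79    0.7456  6.3436]
opening 0.0006
```

View pics/wrist10.png

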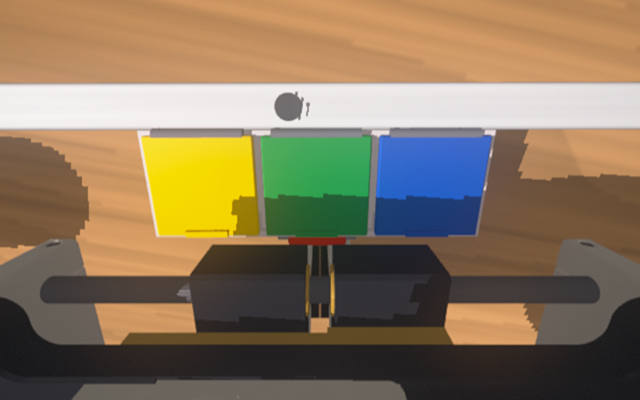

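Steady 9 N means the lock is still moving, so I'll push until the force climbs at the end stop.

```bash

python3 -m creep '[[0.01,0,0,0,0],[0.015,0,0,0,0],[0.02,0,0,0,0],[0.025,0,0,0,0],[0.03,0,0,0,0],[0.03,0,0,0,0],[0.03,0,0,0,0],[0.03,0,0,0,0]]'
```

```text
clock: 20.38
tool_pos: [0.624, 0.0378, 0.01]
orientation: [180.0, 0.5, 10.5]
force: [-15.5, 1.0, 11.8]
opening: 0.0007
```

```bash

python3 -m creep '[[-0.02,0,0,0,0],[-0.06,0,0,0,0],[-0.15,0,0,0,0],[-0.25,0,0,0,0],[-0.35,0,0,0,0],[-0.45,0,0,0,0],[-0.5,0,0,0,0],[-0.5,0,0,0,0]]'
python3 - <<'E'
from h import *
st();snap('wrist','wrist11');snap('top','top11');snap('side','side11')
cv2.imwrite('pics/m11.png',cv2.resize(load('side11')['img'][110:310,270:450],(540,600),interpolation=cv2.INTER_CUBIC))
E
```

```text
clock: 21.05
tool_pos: [0.5785, 0.0295, 0.0108]
orientation: [-180.0, 0.0, 10.5]
force: [0.1, -1.2, 0.6]
opening: 0.0006
clock 21.05
tool_pos [0.5785 0.0295 0.0108]
orientation [-1.799923e+02  1.460000e-02  1.051560e+01]
force [ 0.0982 -1.229   0.6068]
opening 0.0006
```

View pics/wrist11.png

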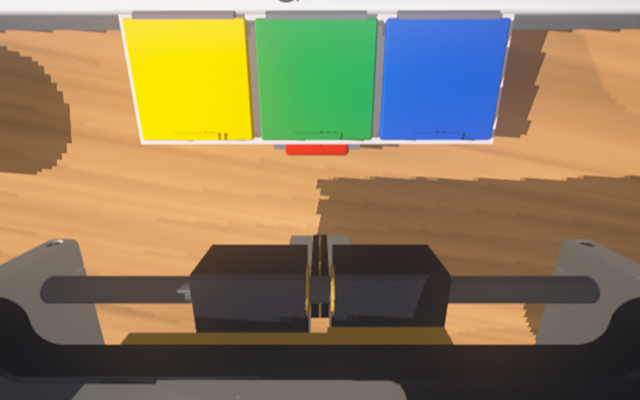

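View pics/m11.png

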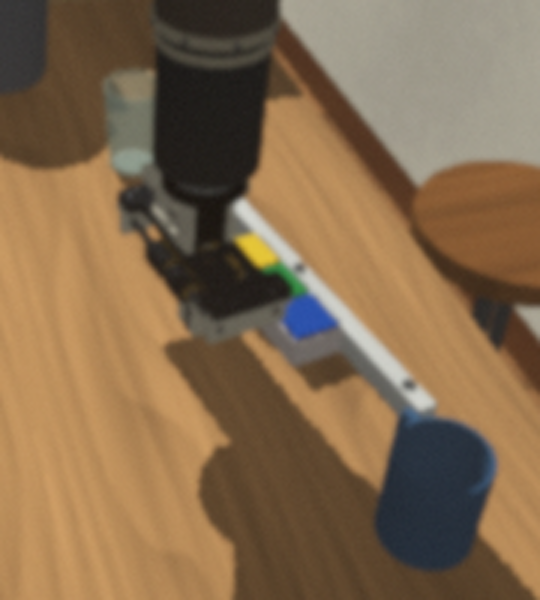

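View pics/top11.png

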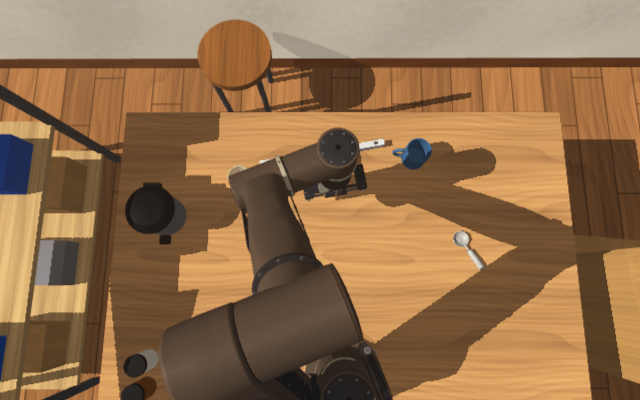

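```bash

python3 - <<'E'
from h import *
w=load('wrist11'); n=np.array([np.cos(np.radians(10.5)),np.sin(np.radians(10.5))])
im=w['img']; print(im[136:162,317].tolist()); 
F=onz(w,317,143.5,.03)[:2]@n
for v in (147,148): print('lock top front edge protrusion mm (z .028)',v,1000*(F-onz(w,317,v,.028)[:2]@n))
print('v155 at z .008',1000*(F-onz(w,317,155,.008)[:2]@n),'z.028',1000*(F-onz(w,317,155,.028)[:2]@n))
b=[onz(w,u,v,.03) for u,v in[(122,16),(511,16)]]; print('back',[p[:2]@n for p in b],'bar face', np.array([.6995,.0645])@n-.01)
E
```

```text
[[91, 180, 72], [89, 180, 71], [90, 180, 73], [121, 182, 121], [190, 209, 204], [231, 230, 241], [234, 233, 243], [205, 209, 241], [132, 138, 239], [60, 76, 237], [34, 61, 237], [38, 63, 236], [40, 64, 236], [40, 63, 236], [39, 62, 235], [41, 66, 236], [39, 62, 230], [37, 59, 222], [51, 80, 208], [85, 129, 209], [106, 164, 223], [113, 173, 228], [112, 172, 228], [113, 172, 227], [111, 170, 226], [110, 170, 225]]
lock top front edge protrusion mm (z .028) 147 1.8661461889554198
lock top front edge protrusion mm (z .028) 148 2.3253246728671684
v155 at z .008 8.984663196889176 z.028 5.565309975950505
back [np.float64(0.6889602662994808), np.float64(0.6890379957985397)] bar face 0.6895409992352297
```

```bash
python3 -c "
from plant import workorder
print(workorder.close_job())"
```

```text
the job is handed in; nothing more can be done
None
```

I carried out the whole task in about 21 of the 64 s and handed the job in. No verdict is reported.

**What I did:**
- **Lids:** I swung and pressed the three lids shut one at a time, with up to about 30 N. The organizer did not shift visibly.
- **Slide:** With the open fingers on either side of the lock, I pushed the organizer's front, turned it about 14.5°, and slid it onto the bar. The push force then rose to 19 N with no more movement.
- **Lock:** With the closed fingers I pushed the lock against a steady 9–10 N until the force climbed to about 15 N at its stop, then backed off.

**Last checks:**
- **Lids:** All three look shut in the wrist picture.
- **Back against the bar:** Both ends of the back lie about 0.5 mm from the bar's face, within the roughly 2 mm calibration.
- **Lock:** It stands out about 5.6 mm from the front, where fully in is 6 mm.
- **Gripper:** It stands about 45 mm clear of the lock and touches nothing.
- **Bystanders:** I only looked at these; I did not measure them. The mug, teaspoon and bin stand as before in the last top picture. The tumbler is partly hidden by the arm there, but the side picture shows it upright.

No checks failed. Positions from the three cameras differed by 2–4 mm, which is about the calibration error.

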